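Tap a seized lens cell out of its mount

ROBOT

A 6-joint arm with a two-finger parallel gripper is mounted at the origin on the work surface. World frame = base frame: x ahead of the robot, y to its left, z up, the work surface at z = 0. Lengths are in m, angles in rad, forces in N, time in s.
With the tool pointing down it reaches from about 0.3 to 0.75 m from the base axis. Payload 8.5 kg.
Tool frame: the origin (TCP) lies at the very end of the fingers, on their centre line; the grasp point (between the pads) lies 19 mm behind it (r.hold_point_z is the distance from the TCP to the grasp point, in m); z points along the fingers, y is the direction in which the jaws open and shut (so a half turn about z gives the same grasp; the last joint's range is limited). The gripper opens to 85 mm and grips with 20 to 120 N. Pads are 22 mm wide; open, the fingers measure 114 mm over their backs; the gripper's body (76 mm by 85 mm) begins 54 mm behind the grasp point. The pads swing forward as they close: fully open they stand 13 mm farther back than shut.
Start: joints at [0.889, 0.381, 1.297, -0, 1.464, -0.215], TCP at [0.248, 0.491, 0.231] pointing down, gripper open.
Joint ranges: [-3.11, 3.11], [-0.89, 2.33], [0.22, 2.48], [-1.42, 4.56], [0.17, 2.85], [-2.88, 2.88]. Speed limits (rad/s): [2.39, 2.39, 3.14, 3.14, 3.14, 3.14].

INTERFACE

Orientations are given as [roll, pitch, yaw] about the fixed x, y, z axes, in that order (R = Rz(yaw) Ry(pitch) Rx(roll)).
In Python, from bench import r gives the robot as it stands.
- The arm moves only by the tool servo_tool, never from a script. Its argument "increments" is a list of rows, each an object of numbers: "ax", "ay", "az": the turn, a rotation vector about the tool's x, y, z in rad; "dx", "dy", "dz": the shift along the tool's x, y, z in m; "gripper": the gripper command: -1 is shut, 1 is fully open, values between are in proportion. A call has 1 to 8 rows; each row shifts and turns the commanded pose from where the row before left it, along the tool's axes as they then stand; what a row does not reach is not made up. A row lasts 1/10 s, in which the tool goes at most 50 mm and 8.59 degrees, less where a joint would pass 70% of its speed; a pose out of reach is approached as far as the arm can. A call is refused whole if a number of a shift passes 0.05 or a number of a turn 0.15, either way. A call with a gripper value outside its range is refused whole. The fingers move at their own pace and stop on an object; "newtons" is the grip in N (left out, the last holds). Time passes only in rows, so rows that do not move let the fingers close. It gives the time, the measured TCP pose, the force and the opening at its end, in the units of the state.
- r.state(): the state, without advancing time (a new reading comes with each control period).
- r.camera(name): name is "scene" or "top"; returns a dict with "frame" (384x512x3 uint8, red, green, blue), "mtx" (3x3 intrinsics, pixels), "D" ([k1, k2, p1, p2, k3] as OpenCV has them; the pictures are not rectified), "R" (3x3) and "t" (3): a world point X has camera coordinates R X + t. Camera axes: x right, y down, z forward; pixel columns grow to the right and rows downward; lengths in m; the calibration is good to about 2 mm. A picture is of the moment at which its call begins. There is no depth.
- r.job_done(): hands the job in, once; it reports no verdict.
The state is a dict: "clock": time; "joint_pos": joint angles; "joint_velocities": joint speeds; "tau": joint torques, N m; "ee_pos": TCP position; "orientation": TCP orientation; "force": force on the tool from outside, world axes, zero at the start; "wrist_torque": the same for the moment, N m; "width": finger opening in m.
Only numpy, scipy, OpenCV 4.12 (cv2) and the standard library are available. Lean on these libraries where they do the work, as an engineer would, in place of code of your own. Each camera call takes 0.05 s, during which the arm holds its last target. There are 200 camera calls.

TASK

The lens cell has seized in its flanged mount, which stands on the wooden drive-out block: with only the mallet, tap it down with light taps on its metal rim, on alternating sides and never on the glass, until it drops through onto the felt in the block. Then set the mallet down on the bench, lift the empty mount off the block and lay it flat, flange down, in the small steel tray. Leave the other things on the bench alone.

Things in the scene. Friction and masses are not known exactly. Their poses are not given: they have to be found in the camera images.
- block: Drive-out block: fixed square hardwood block, 100 x 100 mm, 53 mm tall; origin at the centre of its underside, z up. In its top a round seat 75 mm wide and 5 mm deep that holds the mount's flange; in the seat's floor a round hole 51 mm wide, 38 mm deep, with felt at the bottom.
- block_seat (a point): Centre of the seat's floor (48 mm above the bench), on which the mount stands.
- block_pad (a point): Centre of the felt at the bottom of the block's hole (10 mm above the bench).
- mount_center (a point): The loose aluminium mount, a ring 28 mm tall on a flange: outside diameter 60 mm, flange (its lowest 6 mm) 72 mm diameter, bore 46 mm right through. The point lies on its axis half-way up, 14 mm above its underside; z along the axis, flange at the -z end. It sits in the block's seat with 1.5 mm play and can be gripped across its 60 mm body above the flange, any way round.
- cell: The stuck lens cell, a dark metal barrel 44.5 mm diameter, 36 mm tall, 0.13 kg, with a glass lens in it; origin at the centre of its underside, z along its axis, up. Four sprung brass tongues low on its sides grip the bore; its upper 9 to 12 mm stand proud of the mount at the start. Over 18 N from the mallet damages it, and no part of the robot may touch it.
- cell_top (a point): Centre of the cell's top, level with its rim (36 mm above its underside). The rim is a flat metal ring of 33 mm inside and 44.5 mm outside diameter; the glass lies about 4.5 mm below it. When the rim has come down to about 3 mm above the mount's top, the tongues leave the bore and the cell falls on to the felt, where its top is 46 mm above the bench.
- cell_center (a point): Middle of the cell, 18 mm above its underside. Pressed slowly or tapped on one side of the rim, that side slides down once some 8 to 13 N is reached, while the far side holds. After 1 to 3 mm the cell is cocked, resistance climbs steeply and further pushing gains nothing: it is the far side's turn. Stopping each tap when 10 N is felt is enough; some 5 to 14 taps walk it out.
- mallet_grip (a point): The place to grip the loose mallet: the middle of the handle's section, 48 mm from the head's axis; 28 mm above the bench at the start. The handle is straight and flat-sided, 13 mm wide and 17 mm tall, of wood, and ends 120 mm from the head's axis along the mallet's -x axis; x points along the handle towards the head, y across it, z up. 0.18 kg, most of it in the head.
- mallet_head (a point): Middle of the mallet's head, on its axis: a brass cylinder 28 mm diameter, 56 mm tall, with white nylon ends whose flat faces are 20 mm across, standing upright on one face at the start; the handle leaves it sideways at half height.
- mallet_face (a point): Centre of the mallet's lower nylon face, with which it stands on the bench; 28 mm below mallet_head. Smooth, it slides easily.
- tray: Small steel tray, fixed, 124 x 124 mm outside, rim 14 mm above the bench, wall 3 mm, lined with felt; origin at the centre of its underside, x and y along its sides.
- tray_in (a point): Centre of the tray's lined floor, 4 mm above the bench.
- loupe: Bystander: folding loupe, 40 x 20 x 22 mm, lying on the bench.
- ring_clamp: Bystander: wooden ring clamp, 150 x 24 x 24 mm, lying on the bench.
- bur_block: Bystander: dark wooden block 50 x 50 mm with upright burs, 62 mm tall.
- jar: Bystander: small glass jar with a metal cap, 44 mm diameter, 48 mm tall.
- adapter: Bystander: grey stepped ring, 50 mm diameter, 24 mm tall.
- brush: Bystander: bench brush, 150 mm long, lying on the bench.
- mallet: The mallet as a whole; its origin is mallet_face.
- mount: The mount as a whole; its origin is the centre of its underside. 0.16 kg.
Things that resemble listed ones, but are neither listed nor needed, are in the scene too. What is shaped like the mount but green or red is not meant.

How it is judged:
By the outcome, as a careful person would: the job done as asked, in the order asked, and still so for the second after the job is handed in, with the robot touching nothing.
It also fails if it takes over 72 s, if anything falls off the work surface, if the arm or the gripper's body presses on something with over 40 N, if the wrist force passes 120 N, or if a joint passes its speed limit or range.

## Working session

There is one attempt and no reset: what is moved stays moved. The work goes in short steps, Python scripts to look and compute and a tool call to move; the robot and the scene stay as the last step left them, time stands still between calls to the robot, and variables do not carry over. Pictures are saved under pics/ and viewed, about 8 in all and at most 12, crops included, and the job is handed in when it is done.

Besides the shell and the picture viewer there is one more tool, called after "Request:" as name([rows], argument=value, ...), one row to a line, values as JSON. servo_tool: Moves the arm, as the interface text tells. Its arguments: {"type":"object","properties":{"increments":{"type":"array","items":{"type":"object","properties":{"ax":{"type":"number"},"ay":{"type":"number"},"az":{"type":"number"},"dx":{"type":"number"},"dy":{"type":"number"},"dz":{"type":"number"},"gripper":{"type":"number"}}}},"newtons":{"type":"number"}},"required":["increments"]}

```bash
ls; mkdir -p pics
python3 - <<'E'
from bench import r
import cv2,pickle
print(r.state(), r.hold_point_z)
for n in("scene","top"):
    c=r.camera(n); pickle.dump(c,open(f"{n}0.pkl","wb"))
    cv2.imwrite(f"pics/{n}0.png",cv2.resize(c["frame"][:,:,::-1],(800,600),interpolation=cv2.INTER_CUBIC))
    print(n,c["mtx"].round(1).tolist(),c["D"],c["R"].round(3).tolist(),c["t"].round(3))
E
```

```text
pics
{'clock': 0.0, 'joint_pos': array([ 8.88719057e-01,  3.81196510e-01,  1.29831900e+00, -4.15087800e-05,
        1.46360302e+00, -2.15307052e-01]), 'joint_velocities': array([-8.55758745e-04, -4.03862838e-04, -1.07849721e-03, -3.25814462e-04,
        3.08543030e-05, -1.16980502e-04]), 'tau': array([-6.08803930e-04, -4.48460591e+01, -2.31276262e+01, -3.14521913e-04,
        4.94460168e-03,  2.45828949e-05]), 'ee_pos': array([0.24731172, 0.49090322, 0.23069187]), 'orientation': array([-3.14009320e+00, -2.85687793e-04,  2.67482669e+00]), 'force': array([ 0.07039483, -0.68348034, -0.66253907]), 'wrist_torque': array([ 0.02136598, -0.00539592, -0.03843155]), 'width': 0.08520879392532191} 0.0187
scene [[474.8, 0.0, 250.7], [0.0, 474.8, 186.5], [0.0, 0.0, 1.0]] [0.03155576 0.         0.         0.         0.        ] [[0.565, 0.825, -0.003], [0.58, -0.4, -0.71], [-0.587, 0.399, -0.704]] [-0.308 -0.269  1.657]
top [[358.4, 0.0, 250.1], [0.0, 358.4, 191.4], [0.0, 0.0, 1.0]] [0.02144618 0.         0.         0.         0.        ] [[-0.102, -0.995, -0.0], [-0.968, 0.099, -0.23], [0.229, -0.023, -0.973]] [0.033 0.566 0.961]
```

View pics/scene0.png

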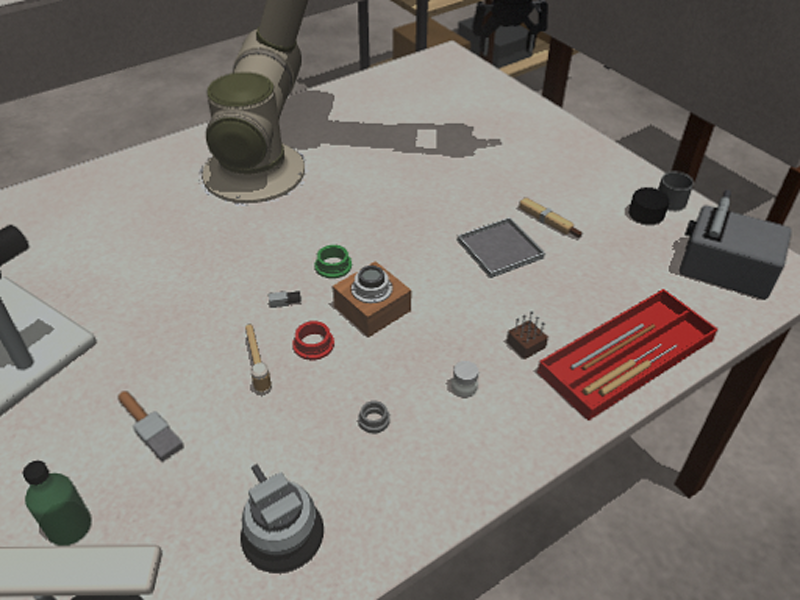

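View pics/top0.png

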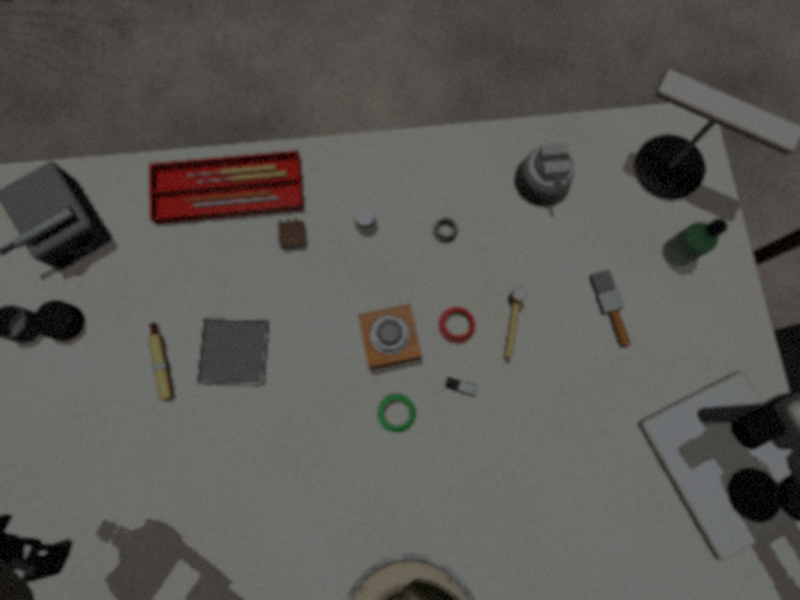

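```bash
cat > h.py <<'E'
import numpy as np,cv2,pickle
from scipy.optimize import least_squares
def load(n): return pickle.load(open(n+".pkl","rb"))
def proj(c,P): 
    return cv2.projectPoints(np.atleast_2d(np.asarray(P,float)),cv2.Rodrigues(c["R"])[0],c["t"],c["mtx"],np.array(c["D"]))[0][:,0]
def ray(c,uv):
    n=cv2.undistortPoints(np.array([[uv]],float),c["mtx"],np.array(c["D"]))[0,0]
    return -c["R"].T@c["t"], c["R"].T@np.r_[n,1]
def atz(c,uv,z):
    o,d=ray(c,uv); return o+d*(z-o[2])/d[2]
def tri(cs,uvs):
    f=lambda X:np.concatenate([(proj(c,X)[0]-u) for c,u in zip(cs,uvs)])
    s=least_squares(f,atz(cs[0],uvs[0],.05)); return s.x,s.fun
def montage(rows,name,s=5):
    out=[]
    for row in rows:
        ims=[cv2.resize(c["frame"][y0:y1,x0:x1,::-1],None,fx=s,fy=s,interpolation=cv2.INTER_CUBIC) for c,x0,x1,y0,y1 in row]
        ims=[np.clip(i.astype(float)*140/max(i.mean(),1),0,255).astype(np.uint8) for i in ims]
        h=max(i.shape[0] for i in ims)
        out.append(np.hstack([cv2.copyMakeBorder(i,0,h-i.shape[0],0,4,0) for i in ims]))
    w=max(o.shape[1] for o in out)
    cv2.imwrite(name,np.vstack([cv2.copyMakeBorder(o,0,4,0,w-o.shape[1],0) for o in out]))
E
python3 - <<'E'
from h import *
s,t=load("scene0"),load("top0")
montage([[(s,150,184,202,256),(s,208,268,165,217),(s,290,350,138,178)],[(t,318,340,180,235),(t,225,275,190,240),(t,125,175,200,250)]],"pics/m0.png")
E
```

```text
(no output)
```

View pics/m0.png

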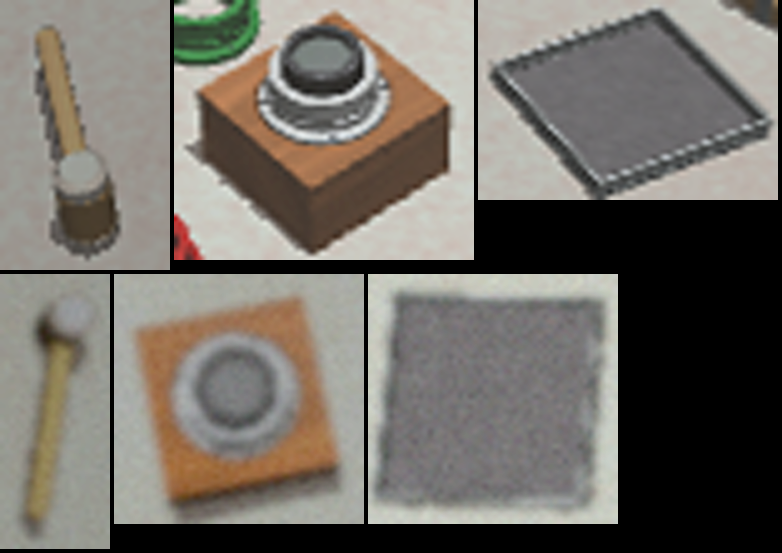

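The views show block, mount and cell (scene 238,176; top 249,213), the mallet head (scene 166,236; top 332,188) and the tray. The green and red rings are decoys.

```bash
cat > fit0.py <<'E'
from h import *
s,t=load("scene0"),load("top0")
S=lambda ox,x0,y0:(lambda p:np.array([x0+(p[0]-ox)/5-.4,y0+p[1]/5-.4]))
T=lambda ox,x0,y0:(lambda p:np.array([x0+(p[0]-ox)/5-.4,y0+(p[1]-274)/5-.4]))
def sq(h,a,x,y,z,yaw):
    c,q=np.cos(yaw),np.sin(yaw)
    return [[x+c*i*a-q*j*a,y+q*i*a+c*j*a,z] for i,j in((1,1),(1,-1),(-1,-1),(-1,1))]
def fitsq(a,ps,pt,z0):
    # try cyclic orders
    best=None
    for k in range(4):
      for m in range(4):
        A=np.roll(ps,k,0);B=np.roll(pt,m,0)
        for A2 in(A,A[::-1]):
          f=lambda v:np.concatenate([(proj(s,sq(0,a,*v))-A2).ravel(),(proj(t,sq(0,a,*v))-B).ravel()])
          g=atz(s,ps.mean(0),z0)
          for y0 in(0.,):
            r=least_squares(f,[g[0],g[1],z0,0.2])
            if best is None or r.cost<best.cost: best=r
    return best
b=S(174,208,165);bt=T(114,225,190)
ps=np.array([b(p) for p in((335,12),(198,93),(313,188),(450,103))]);pt=np.array([bt(p) for p in((137,330),(301,298),(339,466),(170,502))])
r=fitsq(.05,ps,pt,.053);print("block",r.x.round(4),"res",np.abs(r.fun).round(2))
b2=S(478,290,138);t2=T(368,125,200)
ps=np.array([b2(p) for p in((494,70),(658,12),(770,125),(602,183))]);pt=np.array([t2(p) for p in((395,293),(603,298),(590,508),(378,498))])
r=fitsq(.062,ps,pt,.014);print("tray",r.x.round(4),np.abs(r.fun).round(2))
print("cell",tri([s,t],[b((323,57)),bt((236,388))]))
m=S(0,150,202);mt=T(0,318,180)
print("head top",tri([s,t],[m((81,172)),mt((71,316))]))
print("handle end",tri([s,t],[m((47,33)),mt((33,518))]))
for n,c,p,z in(("s",s,m((81,172)),.056),("t",t,mt((71,316)),.056),("s",s,m((47,33)),.028),("t",t,mt((33,518)),.028),("cs",s,b((323,57)),.086),("ct",t,bt((236,388)),.086)): print(n,atz(c,p,z).round(4))
E
python3 fit0.py
```

```text
block [ 0.5034 -0.015   0.05   -1.4604] res [0.34 0.36 0.1  0.38 0.06 0.04 0.15 0.17 0.29 0.2  0.36 0.27 0.29 0.06
 0.65 0.5 ]
tray [0.5111 0.2819 0.0086 3.0192] [0.64 0.34 0.13 0.44 0.32 0.11 0.63 1.29 0.51 0.6  0.64 0.59 0.17 0.07
 0.05 0.25]
cell (array([ 0.50370643, -0.01489112,  0.08119947]), array([-0.0055729 ,  0.00071515, -0.00527919, -0.00220736]))
head top (array([ 0.5562501 , -0.26373437,  0.04914171]), array([0.25246349, 0.00081443, 0.27573216, 0.09686629]))
handle end (array([ 0.44346212, -0.22875777,  0.0292933 ]), array([0.39445537, 0.00562653, 0.39681869, 0.13655361]))
s [ 0.5614 -0.2661  0.056 ]
t [ 0.5551 -0.2612  0.056 ]
s [ 0.4417 -0.2292  0.028 ]
t [ 0.4441 -0.228   0.028 ]
cs [ 0.508  -0.0176  0.086 ]
ct [ 0.5029 -0.0148  0.086 ]
```

Request:
servo_tool([
  {"az": -0.087, "gripper": 0},
  {"az": -0.086},
  {"dx": -0.0292, "dy": -0.0395},
  {"dx": -0.0292, "dy": -0.0395},
  {"dx": -0.0292, "dy": -0.0395},
  {"dx": -0.0292, "dy": -0.0395},
  {"dx": -0.0292, "dy": -0.0395},
  {"dx": -0.0292, "dy": -0.0395},
], newtons=110)

```text
$.increments[0]: bad value
```

Request:
servo_tool([
  {"dx": -0.0292, "dy": -0.0395},
  {"dx": -0.0292, "dy": -0.0395},
  {"dx": -0.0292, "dy": -0.0395},
  {"dx": -0.0292, "dy": -0.0395},
  {"dx": -0.0292, "dy": -0.0395},
  {"dx": -0.0292, "dy": -0.0395},
  {"dx": -0.0292, "dy": -0.0395},
  {"dx": -0.0292, "dy": -0.0395},
])

```text
$.increments[0]: bad value
```

Request:
servo_tool([
  {"dx": -0.0292, "dy": -0.0395},
  {"dx": -0.0292, "dy": -0.0395},
  {"dz": 0.04},
  {"dz": 0.03},
  {},
  {},
])

```text
$.increments[0]: bad value
```

Request:
servo_tool([
  {"ax": 0, "ay": 0, "az": -0.087, "dx": 0, "dy": 0, "dz": 0, "gripper": 0},
  {"ax": 0, "ay": 0, "az": -0.086, "dx": 0, "dy": 0, "dz": 0, "gripper": 0},
], newtons=110)

```text
clock: 0.3
ee_pos: [0.2474, 0.491, 0.2309]
orientation: [-3.141, -0.0, 2.851]
force: [-0.2, 0.4, 0.5]
width: 0.0591
```

Request:
servo_tool([
  {"ax": 0, "ay": 0, "az": 0, "dx": -0.0292, "dy": -0.0395, "dz": 0, "gripper": 0},
  {"ax": 0, "ay": 0, "az": 0, "dx": -0.0292, "dy": -0.0395, "dz": 0, "gripper": 0},
  {"ax": 0, "ay": 0, "az": 0, "dx": -0.0292, "dy": -0.0395, "dz": 0, "gripper": 0},
  {"ax": 0, "ay": 0, "az": 0, "dx": -0.0292, "dy": -0.0395, "dz": 0, "gripper": 0},
  {"ax": 0, "ay": 0, "az": 0, "dx": -0.0292, "dy": -0.0395, "dz": 0, "gripper": 0},
  {"ax": 0, "ay": 0, "az": 0, "dx": -0.0292, "dy": -0.0395, "dz": 0, "gripper": 0},
  {"ax": 0, "ay": 0, "az": 0, "dx": -0.0292, "dy": -0.0395, "dz": 0, "gripper": 0},
  {"ax": 0, "ay": 0, "az": 0, "dx": -0.0292, "dy": -0.0395, "dz": 0, "gripper": 0},
])

```text
clock: 1.1
ee_pos: [0.3796, 0.1191, 0.2313]
orientation: [3.142, -0.0, 2.848]
force: [1.9, 1.0, 0.3]
width: 0.0429
```

Request:
servo_tool([
  {"ax": 0, "ay": 0, "az": 0, "dx": -0.0292, "dy": -0.0395, "dz": 0, "gripper": 0},
  {"ax": 0, "ay": 0, "az": 0, "dx": -0.0292, "dy": -0.0395, "dz": 0, "gripper": 0},
  {"ax": 0, "ay": 0, "az": 0, "dx": -0.0292, "dy": -0.0395, "dz": 0, "gripper": 0},
  {"ax": 0, "ay": 0, "az": 0, "dx": -0.0292, "dy": -0.0395, "dz": 0, "gripper": 0},
  {"ax": 0, "ay": 0, "az": 0, "dx": -0.0292, "dy": -0.0395, "dz": 0, "gripper": 0},
  {"ax": 0, "ay": 0, "az": 0, "dx": -0.0292, "dy": -0.0395, "dz": 0, "gripper": 0},
  {"ax": 0, "ay": 0, "az": 0, "dx": -0.0292, "dy": -0.0395, "dz": 0, "gripper": 0},
  {"ax": 0, "ay": 0, "az": 0, "dx": 0, "dy": 0, "dz": 0, "gripper": 0},
])

```text
clock: 1.9
ee_pos: [0.496, -0.2077, 0.23]
orientation: [-3.141, -0.001, 2.843]
force: [0.2, 0.4, 0.0]
width: 0.0424
```

Request:
servo_tool([
  {"ax": 0, "ay": 0, "az": 0, "dx": -0.0275, "dy": -0.0356, "dz": 0, "gripper": 0},
  {"ax": 0, "ay": 0, "az": 0, "dx": 0, "dy": 0, "dz": 0.05, "gripper": 0},
  {"ax": 0, "ay": 0, "az": 0, "dx": 0, "dy": 0, "dz": 0.05, "gripper": 0},
  {"ax": 0, "ay": 0, "az": 0, "dx": 0, "dy": 0, "dz": 0.05, "gripper": 0},
  {"ax": 0, "ay": 0, "az": 0, "dx": 0, "dy": 0, "dz": 0.02, "gripper": 0},
  {"ax": 0, "ay": 0, "az": 0, "dx": 0, "dy": 0, "dz": 0, "gripper": 0},
  {"ax": 0, "ay": 0, "az": 0, "dx": 0, "dy": 0, "dz": 0, "gripper": 0},
])

```text
clock: 2.6
ee_pos: [0.5115, -0.2449, 0.0621]
orientation: [-3.141, 0.001, 2.848]
force: [-0.3, -0.6, 1.0]
width: 0.043
```

Run:
```python
from h import *
from bench import r
s,t=r.camera("scene"),r.camera("top")
pickle.dump(s,open("scene1.pkl","wb"));pickle.dump(t,open("top1.pkl","wb"))
p=r.state()["ee_pos"];print(p,proj(s,p),proj(t,p))
montage([[(s,125,205,180,260),(t,300,360,165,245)]],"pics/m1.png")
```

```text
[ 0.51192588 -0.24521601  0.06308141] [[163.87481686 218.19466203]] [[329.11955129 202.59129571]]
```

View pics/m1.png

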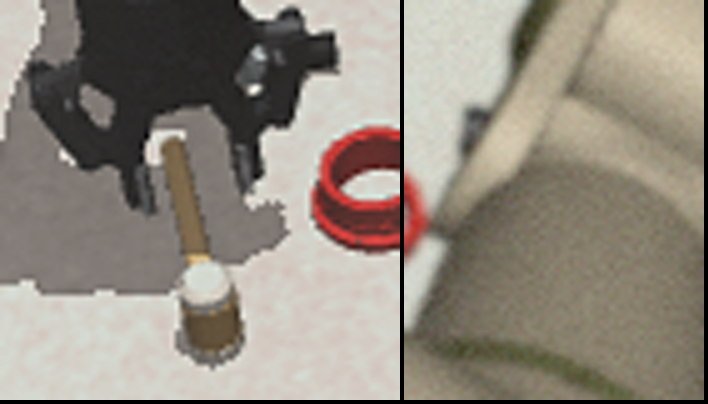

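Request:
servo_tool([
  {"ax": 0, "ay": 0, "az": 0, "dx": -0.0013, "dy": -0.0042, "dz": 0.015, "gripper": 0},
  {"ax": 0, "ay": 0, "az": 0, "dx": 0, "dy": 0, "dz": 0.02, "gripper": 0},
  {"ax": 0, "ay": 0, "az": 0, "dx": 0, "dy": 0, "dz": 0.0175, "gripper": 0},
  {"ax": 0, "ay": 0, "az": 0, "dx": 0, "dy": 0, "dz": 0, "gripper": -1},
  {"ax": 0, "ay": 0, "az": 0, "dx": 0, "dy": 0, "dz": 0, "gripper": -1},
  {"ax": 0, "ay": 0, "az": 0, "dx": 0, "dy": 0, "dz": 0, "gripper": -1},
  {"ax": 0, "ay": 0, "az": 0, "dx": 0, "dy": 0, "dz": 0, "gripper": -1},
])

```text
clock: 3.4
ee_pos: [0.5118, -0.2497, 0.0103]
orientation: [-3.141, 0.003, 2.848]
force: [-0.3, 0.5, 4.9]
width: 0.0113
```

Request:
servo_tool([
  {"ax": 0, "ay": 0, "az": 0, "dx": 0, "dy": 0, "dz": 0, "gripper": -1},
  {"ax": 0, "ay": 0, "az": 0, "dx": 0, "dy": 0, "dz": 0, "gripper": -1},
  {"ax": 0, "ay": 0, "az": 0, "dx": 0, "dy": 0, "dz": -0.02, "gripper": -1},
  {"ax": 0, "ay": 0, "az": 0, "dx": 0, "dy": 0, "dz": -0.04, "gripper": -1},
  {"ax": 0, "ay": 0, "az": 0, "dx": 0, "dy": 0, "dz": -0.05, "gripper": -1},
  {"ax": 0, "ay": 0, "az": 0, "dx": 0, "dy": 0, "dz": -0.03, "gripper": -1},
  {"ax": 0, "ay": 0, "az": 0, "dx": 0, "dy": 0, "dz": 0, "gripper": -1},
])

```text
clock: 4.1
ee_pos: [0.5125, -0.2502, 0.1535]
orientation: [-3.138, 0.008, 2.848]
force: [-0.2, -0.2, -2.6]
width: 0.011
```

Request:
servo_tool([
  {"ax": 0, "ay": 0, "az": 0, "dx": 0.0206, "dy": 0.0405, "dz": 0, "gripper": -1},
  {"ax": 0, "ay": 0, "az": 0, "dx": 0.0206, "dy": 0.0405, "dz": 0, "gripper": -1},
  {"ax": 0, "ay": 0, "az": 0, "dx": 0.0206, "dy": 0.0405, "dz": 0, "gripper": -1},
  {"ax": 0, "ay": 0, "az": 0, "dx": 0.0206, "dy": 0.0405, "dz": 0, "gripper": -1},
  {"ax": 0, "ay": 0, "az": 0, "dx": 0.0206, "dy": 0.0405, "dz": 0, "gripper": -1},
  {"ax": 0, "ay": 0, "az": 0, "dx": 0.0206, "dy": 0.0405, "dz": 0, "gripper": -1},
  {"ax": 0, "ay": 0, "az": 0, "dx": 0, "dy": 0, "dz": 0.0385, "gripper": -1},
  {"ax": 0, "ay": 0, "az": 0, "dx": 0, "dy": 0, "dz": 0, "gripper": -1},
])

```text
clock: 4.9
ee_pos: [0.4603, 0.0206, 0.1069]
orientation: [-3.141, -0.009, 2.85]
force: [-0.8, -0.6, -1.7]
width: 0.0112
```

Run:
```python
from h import *
from bench import r
s,t=r.camera("scene"),r.camera("top")
pickle.dump(s,open("scene2.pkl","wb"));pickle.dump(t,open("top2.pkl","wb"))
q=r.state();p=q["ee_pos"];print(p,q["force"],q["orientation"],proj(s,p),proj(t,p))
montage([[(s,200,270,155,220),(t,215,295,175,240)]],"pics/m2.png")
```

```text
[0.46298189 0.01885841 0.1100765 ] [ 1.06305271 -1.19763035 -1.54411738] [-3.14128764e+00 -2.35804252e-03  2.84742977e+00] [[239.28500961 155.33593388]] [[237.94998716 226.72995586]]
```

View pics/m2.png

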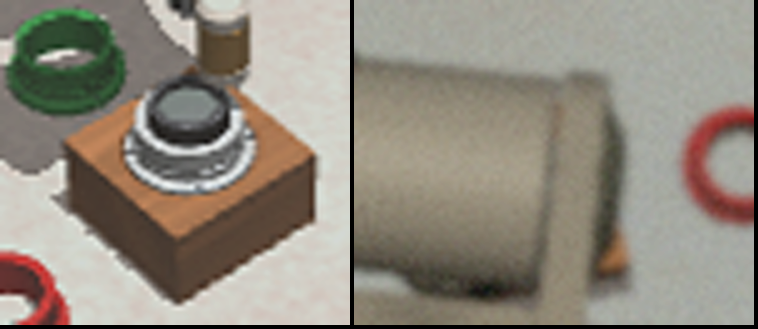

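Run:
```python
from h import *
s=load("scene2")
p=np.array([.463,.0188,.1100]);d=np.array([np.cos(-.294),np.sin(-.294),0])
f=p+.048*d+[0,0,-.0103]
C=np.array([.5055,-.0162,.0865])
th=np.linspace(0,2*np.pi,60);ring=lambda c,R:np.c_[c[0]+R*np.cos(th),c[1]+R*np.sin(th),0*th+c[2]]
x0,y0,S=215,150,11
im=cv2.resize(s["frame"][y0:y0+54,x0:x0+54,::-1],None,fx=S,fy=S,interpolation=cv2.INTER_CUBIC)
for P,c in((ring(f,.010),(255,0,255)),(ring(f+[0,0,.056],.010),(255,0,255)),(ring(f+[0,0,.028],.014),(0,255,255)),(ring(C,.02225),(0,255,0)),(ring(C,.0165),(0,255,0)),(ring([C[0],C[1],.076],.03),(255,128,0)),(ring([C[0],C[1],.054],.036),(0,0,255))):
    u=proj(s,P); u=((u-[x0,y0]+.5)*S-.5).astype(int); cv2.polylines(im,[u],True,c,1)
cv2.imwrite("pics/m3.png",im); print(f,proj(s,f),proj(s,C))
```

```text
[0.50894044 0.00489042 0.0997    ] [[244.38648603 169.30695008]] [[237.30922731 175.14951809]]
```

View pics/m3.png

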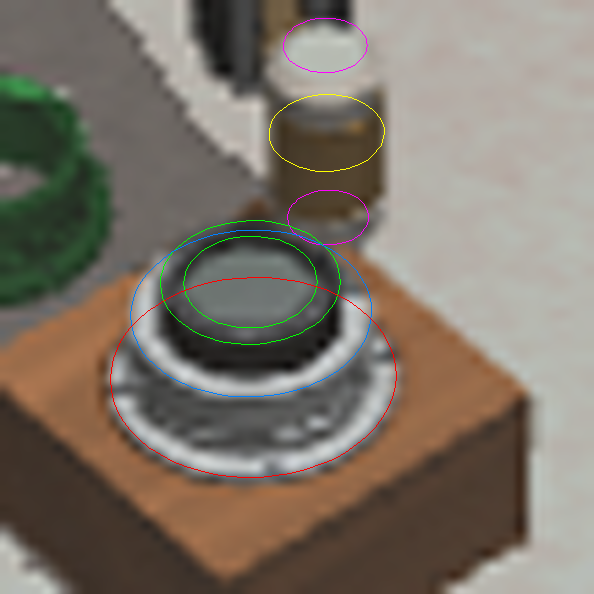

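Scene overlay: the mount and cell model matches with axis at about (0.5055,-0.0162). The mallet face is about 21 mm to the side of it, over the rim, so I'm going down.

Request:
servo_tool([
  {"ax": 0, "ay": 0, "az": 0, "dx": 0, "dy": 0, "dz": 0.006, "gripper": -1},
  {"ax": 0, "ay": 0, "az": 0, "dx": 0, "dy": 0, "dz": 0.002, "gripper": -1},
  {"ax": 0, "ay": 0, "az": 0, "dx": 0, "dy": 0, "dz": 0, "gripper": -1},
  {"ax": 0, "ay": 0, "az": 0, "dx": 0, "dy": 0, "dz": 0, "gripper": -1},
])

```text
clock: 5.4
ee_pos: [0.4635, 0.0188, 0.1026]
orientation: [3.142, 0.001, 2.847]
force: [-0.1, -0.1, -1.3]
width: 0.0111
```

Request:
servo_tool([
  {"ax": 0, "ay": 0, "az": 0, "dx": 0, "dy": 0, "dz": 0.0006, "gripper": -1},
  {"ax": 0, "ay": 0, "az": 0, "dx": 0, "dy": 0, "dz": 0.0006, "gripper": -1},
  {"ax": 0, "ay": 0, "az": 0, "dx": 0, "dy": 0, "dz": 0.0006, "gripper": -1},
  {"ax": 0, "ay": 0, "az": 0, "dx": 0, "dy": 0, "dz": 0.0006, "gripper": -1},
  {"ax": 0, "ay": 0, "az": 0, "dx": 0, "dy": 0, "dz": 0.0006, "gripper": -1},
  {"ax": 0, "ay": 0, "az": 0, "dx": 0, "dy": 0, "dz": 0.0006, "gripper": -1},
])

```text
clock: 6.0
ee_pos: [0.4633, 0.0192, 0.0987]
orientation: [3.142, -0.0, 2.848]
force: [-0.5, -0.5, -1.8]
width: 0.0111
```

Request:
servo_tool([
  {"ax": 0, "ay": 0, "az": 0, "dx": 0, "dy": 0, "dz": 0.0005, "gripper": -1},
  {"ax": 0, "ay": 0, "az": 0, "dx": 0, "dy": 0, "dz": 0.0005, "gripper": -1},
  {"ax": 0, "ay": 0, "az": 0, "dx": 0, "dy": 0, "dz": 0.0005, "gripper": -1},
  {"ax": 0, "ay": 0, "az": 0, "dx": 0, "dy": 0, "dz": 0.0005, "gripper": -1},
])

```text
clock: 6.4
ee_pos: [0.4635, 0.0192, 0.0972]
orientation: [3.141, 0.001, 2.848]
force: [-2.9, 2.6, 8.2]
width: 0.0113
```

Request:
servo_tool([
  {"ax": 0, "ay": 0, "az": 0, "dx": 0, "dy": 0, "dz": 0.0003, "gripper": -1},
  {"ax": 0, "ay": 0, "az": 0, "dx": 0, "dy": 0, "dz": 0.0003, "gripper": -1},
])

```text
clock: 6.6
ee_pos: [0.4635, 0.0192, 0.0969]
orientation: [3.141, 0.001, 2.848]
force: [-3.6, 2.4, 10.6]
width: 0.0109
```

Request:
servo_tool([
  {"ax": 0, "ay": 0, "az": 0, "dx": 0, "dy": 0, "dz": 0.0004, "gripper": -1},
  {"ax": 0, "ay": 0, "az": 0, "dx": 0, "dy": 0, "dz": 0.0003, "gripper": -1},
])

```text
clock: 6.8
ee_pos: [0.4636, 0.0192, 0.0965]
orientation: [3.141, 0.002, 2.848]
force: [-6.2, 3.2, 15.0]
width: 0.011
```

Request:
servo_tool([
  {"ax": 0, "ay": 0, "az": 0, "dx": 0, "dy": 0, "dz": -0.004, "gripper": -1},
  {"ax": 0, "ay": 0, "az": 0, "dx": 0, "dy": 0, "dz": -0.006, "gripper": -1},
  {"ax": 0, "ay": 0, "az": 0, "dx": 0, "dy": -0.021, "dz": 0, "gripper": -1},
  {"ax": 0, "ay": 0, "az": 0, "dx": 0, "dy": -0.021, "dz": 0, "gripper": -1},
  {"ax": 0, "ay": 0, "az": 0, "dx": 0, "dy": 0, "dz": 0.005, "gripper": -1},
  {"ax": 0, "ay": 0, "az": 0, "dx": 0, "dy": 0, "dz": 0, "gripper": -1},
])

```text
clock: 7.4
ee_pos: [0.4508, -0.0211, 0.0999]
orientation: [3.141, -0.001, 2.847]
force: [-0.2, 0.3, -2.3]
width: 0.0108
```

Request:
servo_tool([
  {"ax": 0, "ay": 0, "az": 0, "dx": 0, "dy": 0, "dz": 0.0005, "gripper": -1},
  {"ax": 0, "ay": 0, "az": 0, "dx": 0, "dy": 0, "dz": 0.0005, "gripper": -1},
  {"ax": 0, "ay": 0, "az": 0, "dx": 0, "dy": 0, "dz": 0.0005, "gripper": -1},
])

```text
clock: 7.7
ee_pos: [0.4512, -0.0206, 0.0989]
orientation: [-3.142, -0.0, 2.849]
force: [-1.0, 0.2, -2.4]
width: 0.0111
```

Request:
servo_tool([
  {"ax": 0, "ay": 0, "az": 0, "dx": 0, "dy": 0, "dz": 0.0005, "gripper": -1},
  {"ax": 0, "ay": 0, "az": 0, "dx": 0, "dy": 0, "dz": 0.0005, "gripper": -1},
])

```text
clock: 7.9
ee_pos: [0.4512, -0.0209, 0.098]
orientation: [-3.142, 0.0, 2.848]
force: [-0.4, -0.2, 0.3]
width: 0.0112
```

Request:
servo_tool([
  {"ax": 0, "ay": 0, "az": 0, "dx": 0, "dy": 0, "dz": 0.0005, "gripper": -1},
])

```text
clock: 8.0
ee_pos: [0.4512, -0.0211, 0.0976]
orientation: [-3.141, 0.001, 2.848]
force: [0.7, -0.8, 0.9]
width: 0.0111
```

Request:
servo_tool([
  {"ax": 0, "ay": 0, "az": 0, "dx": 0, "dy": 0, "dz": 0.0005, "gripper": -1},
])

```text
clock: 8.1
ee_pos: [0.4513, -0.0212, 0.0971]
orientation: [-3.141, 0.001, 2.848]
force: [-0.5, -1.7, 0.4]
width: 0.0109
```

Request:
servo_tool([
  {"ax": 0, "ay": 0, "az": 0, "dx": 0, "dy": 0, "dz": 0.0005, "gripper": -1},
])

```text
clock: 8.2
ee_pos: [0.4513, -0.0212, 0.0966]
orientation: [-3.141, 0.001, 2.848]
force: [-1.3, -0.1, 3.0]
width: 0.0112
```

Request:
servo_tool([
  {"ax": 0, "ay": 0, "az": 0, "dx": 0, "dy": 0, "dz": 0.0005, "gripper": -1},
])

```text
clock: 8.3
ee_pos: [0.4513, -0.0212, 0.0962]
orientation: [-3.141, 0.001, 2.848]
force: [-2.4, -0.3, 6.5]
width: 0.0106
```

Request:
servo_tool([
  {"ax": 0, "ay": 0, "az": 0, "dx": 0, "dy": 0, "dz": 0.0004, "gripper": -1},
])

```text
clock: 8.4
ee_pos: [0.4512, -0.0212, 0.096]
orientation: [-3.141, 0.001, 2.848]
force: [-4.0, -0.0, 8.5]
width: 0.0111
```

Request:
servo_tool([
  {"ax": 0, "ay": 0, "az": 0, "dx": 0, "dy": 0, "dz": 0.0003, "gripper": -1},
])

```text
clock: 8.5
ee_pos: [0.4513, -0.0212, 0.0958]
orientation: [-3.141, 0.001, 2.848]
force: [-4.1, -1.5, 10.8]
width: 0.0108
```

Request:
servo_tool([
  {"ax": 0, "ay": 0, "az": 0, "dx": 0, "dy": 0, "dz": 0.0002, "gripper": -1},
])

```text
clock: 8.6
ee_pos: [0.4512, -0.0212, 0.0957]
orientation: [-3.141, 0.001, 2.848]
force: [-4.9, -0.3, 11.6]
width: 0.011
```

```bash
cat > ov.py <<'E'
import sys
from h import *
from bench import r
def ov(name,C=np.array([.5055,-.0162,.0865])):
    s=r.camera("scene");pickle.dump(s,open(name+".pkl","wb"))
    q=r.state();p=q["ee_pos"];y=q["orientation"][2]-np.pi;d=np.array([np.cos(y),np.sin(y),0])
    f=p+.048*d+[0,0,-.0103]
    th=np.linspace(0,2*np.pi,60);ring=lambda c,R:np.c_[c[0]+R*np.cos(th),c[1]+R*np.sin(th),0*th+c[2]]
    x0,y0,S=215,150,11
    im=cv2.resize(s["frame"][y0:y0+54,x0:x0+54,::-1],None,fx=S,fy=S,interpolation=cv2.INTER_CUBIC)
    for P,c in((ring(f,.010),(255,0,255)),(ring([C[0],C[1],.076],.03),(255,128,0))):
        u=proj(s,P); u=((u-[x0,y0]+.5)*S-.5).astype(int); cv2.polylines(im,[u],True,c,1)
    cv2.imwrite(f"pics/{name}.png",im); print(p,q["force"])
if __name__=="__main__": ov(sys.argv[1])
E
python3 ov.py o1
```

```text
[ 0.45127031 -0.02122563  0.0957829 ] [-4.12520759 -1.15139917 11.22002136]
```

View pics/o1.png

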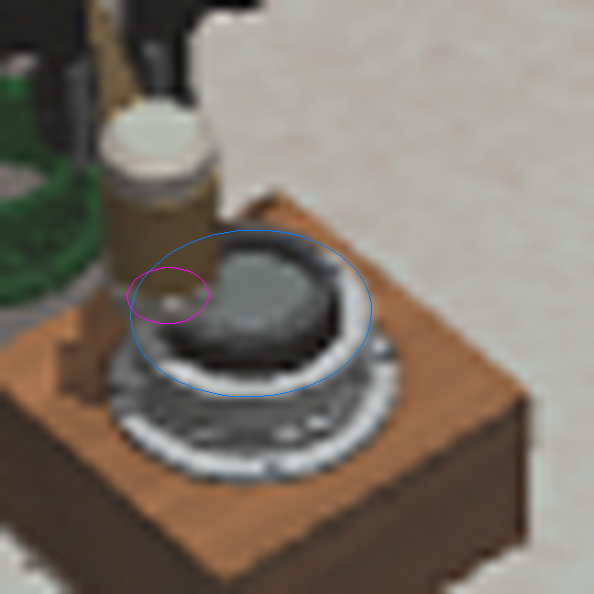

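Request:
servo_tool([
  {"ax": 0, "ay": 0, "az": 0, "dx": 0, "dy": 0, "dz": -0.008, "gripper": -1},
  {"ax": 0, "ay": 0, "az": 0, "dx": 0, "dy": 0.021, "dz": 0, "gripper": -1},
  {"ax": 0, "ay": 0, "az": 0, "dx": 0, "dy": 0.021, "dz": 0, "gripper": -1},
  {"ax": 0, "ay": 0, "az": 0, "dx": 0, "dy": 0, "dz": 0.004, "gripper": -1},
  {"ax": 0, "ay": 0, "az": 0, "dx": 0, "dy": 0, "dz": 0, "gripper": -1},
  {"ax": 0, "ay": 0, "az": 0, "dx": 0, "dy": 0, "dz": 0.0005, "gripper": -1},
  {"ax": 0, "ay": 0, "az": 0, "dx": 0, "dy": 0, "dz": 0.0005, "gripper": -1},
])

```text
clock: 9.35
ee_pos: [0.4632, 0.0186, 0.098]
orientation: [-3.142, -0.0, 2.847]
force: [-0.5, -0.7, -1.0]
width: 0.0109
```

Request:
servo_tool([
  {"ax": 0, "ay": 0, "az": 0, "dx": 0, "dy": 0, "dz": 0.0005, "gripper": -1},
  {"ax": 0, "ay": 0, "az": 0, "dx": 0, "dy": 0, "dz": 0.0005, "gripper": -1},
])

```text
clock: 9.55
ee_pos: [0.4633, 0.0188, 0.0971]
orientation: [3.142, 0.0, 2.847]
force: [-0.8, 0.7, -0.1]
width: 0.0109
```

Request:
servo_tool([
  {"ax": 0, "ay": 0, "az": 0, "dx": 0, "dy": 0, "dz": 0.0005, "gripper": -1},
])

```text
clock: 9.65
ee_pos: [0.4634, 0.019, 0.0967]
orientation: [3.141, 0.001, 2.848]
force: [0.1, 0.6, 0.7]
width: 0.0108
```

Request:
servo_tool([
  {"ax": 0, "ay": 0, "az": 0, "dx": 0, "dy": 0, "dz": 0.0004, "gripper": -1},
])

```text
clock: 9.75
ee_pos: [0.4635, 0.0191, 0.0963]
orientation: [3.141, 0.001, 2.848]
force: [0.1, 1.1, 1.0]
width: 0.011
```

Request:
servo_tool([
  {"ax": 0, "ay": 0, "az": 0, "dx": 0, "dy": 0, "dz": 0.0005, "gripper": -1},
  {"ax": 0, "ay": 0, "az": 0, "dx": 0, "dy": 0, "dz": 0.0005, "gripper": -1},
])

```text
clock: 9.95
ee_pos: [0.4635, 0.0192, 0.0954]
orientation: [3.141, 0.001, 2.848]
force: [-1.6, 2.4, 5.5]
width: 0.0112
```

Request:
servo_tool([
  {"ax": 0, "ay": 0, "az": 0, "dx": 0, "dy": 0, "dz": 0.0005, "gripper": -1},
])

```text
clock: 10.05
ee_pos: [0.4634, 0.0193, 0.095]
orientation: [3.141, 0.001, 2.848]
force: [-2.5, 3.4, 8.8]
width: 0.0112
```

Request:
servo_tool([
  {"ax": 0, "ay": 0, "az": 0, "dx": 0, "dy": 0, "dz": 0.0004, "gripper": -1},
])

```text
clock: 10.15
ee_pos: [0.4634, 0.0193, 0.0949]
orientation: [3.141, 0.001, 2.848]
force: [-4.1, 2.9, 11.0]
width: 0.0109
```

Request:
servo_tool([
  {"ax": 0, "ay": 0, "az": 0, "dx": 0, "dy": 0, "dz": -0.008, "gripper": -1},
  {"ax": 0, "ay": 0, "az": 0, "dx": 0, "dy": -0.021, "dz": 0, "gripper": -1},
  {"ax": 0, "ay": 0, "az": 0, "dx": 0, "dy": -0.021, "dz": 0, "gripper": -1},
  {"ax": 0, "ay": 0, "az": 0, "dx": 0, "dy": 0, "dz": 0.005, "gripper": -1},
  {"ax": 0, "ay": 0, "az": 0, "dx": 0, "dy": 0, "dz": 0, "gripper": -1},
  {"ax": 0, "ay": 0, "az": 0, "dx": 0, "dy": 0, "dz": 0.0005, "gripper": -1},
  {"ax": 0, "ay": 0, "az": 0, "dx": 0, "dy": 0, "dz": 0.0005, "gripper": -1},
  {"ax": 0, "ay": 0, "az": 0, "dx": 0, "dy": 0, "dz": 0.0005, "gripper": -1},
])

```text
clock: 10.95
ee_pos: [0.4513, -0.0207, 0.0959]
orientation: [-3.142, 0.0, 2.849]
force: [-0.0, -0.9, -0.9]
width: 0.0111
```

Request:
servo_tool([
  {"ax": 0, "ay": 0, "az": 0, "dx": 0, "dy": 0, "dz": 0.0005, "gripper": -1},
  {"ax": 0, "ay": 0, "az": 0, "dx": 0, "dy": 0, "dz": 0.0005, "gripper": -1},
])

```text
clock: 11.15
ee_pos: [0.4513, -0.021, 0.0949]
orientation: [-3.142, 0.001, 2.848]
force: [-0.8, -0.1, 2.8]
width: 0.011
```

Request:
servo_tool([
  {"ax": 0, "ay": 0, "az": 0, "dx": 0, "dy": 0, "dz": 0.0005, "gripper": -1},
])

```text
clock: 11.25
ee_pos: [0.4513, -0.0211, 0.0945]
orientation: [-3.142, 0.001, 2.848]
force: [-1.6, 0.9, 5.4]
width: 0.0113
```

Request:
servo_tool([
  {"ax": 0, "ay": 0, "az": 0, "dx": 0, "dy": 0, "dz": 0.0005, "gripper": -1},
])

```text
clock: 11.35
ee_pos: [0.4512, -0.0211, 0.0941]
orientation: [-3.142, 0.001, 2.848]
force: [-2.4, -0.4, 9.1]
width: 0.0111
```

Request:
servo_tool([
  {"ax": 0, "ay": 0, "az": 0, "dx": 0, "dy": 0, "dz": 0.0004, "gripper": -1},
])

```text
clock: 11.45
ee_pos: [0.4512, -0.0211, 0.0939]
orientation: [-3.142, 0.001, 2.848]
force: [-3.9, 0.6, 11.7]
width: 0.0112
```

Request:
servo_tool([
  {"ax": 0, "ay": 0, "az": 0, "dx": 0, "dy": 0, "dz": -0.008, "gripper": -1},
  {"ax": 0, "ay": 0, "az": 0, "dx": 0, "dy": 0.021, "dz": 0, "gripper": -1},
  {"ax": 0, "ay": 0, "az": 0, "dx": 0, "dy": 0.021, "dz": 0, "gripper": -1},
  {"ax": 0, "ay": 0, "az": 0, "dx": 0, "dy": 0, "dz": 0.005, "gripper": -1},
  {"ax": 0, "ay": 0, "az": 0, "dx": 0, "dy": 0, "dz": 0, "gripper": -1},
  {"ax": 0, "ay": 0, "az": 0, "dx": 0, "dy": 0, "dz": 0.0005, "gripper": -1},
  {"ax": 0, "ay": 0, "az": 0, "dx": 0, "dy": 0, "dz": 0.0005, "gripper": -1},
  {"ax": 0, "ay": 0, "az": 0, "dx": 0, "dy": 0, "dz": 0.0005, "gripper": -1},
])

```text
clock: 12.25
ee_pos: [0.4633, 0.0187, 0.095]
orientation: [3.142, 0.0, 2.847]
force: [-0.2, 1.2, -0.5]
width: 0.0113
```

Request:
servo_tool([
  {"ax": 0, "ay": 0, "az": 0, "dx": 0, "dy": 0, "dz": 0.0005, "gripper": -1},
  {"ax": 0, "ay": 0, "az": 0, "dx": 0, "dy": 0, "dz": 0.0005, "gripper": -1},
])

```text
clock: 12.45
ee_pos: [0.4634, 0.019, 0.094]
orientation: [3.141, 0.001, 2.848]
force: [-0.0, 1.4, 2.5]
width: 0.0108
```

Request:
servo_tool([
  {"ax": 0, "ay": 0, "az": 0, "dx": 0, "dy": 0, "dz": 0.0005, "gripper": -1},
])

```text
clock: 12.55
ee_pos: [0.4633, 0.0191, 0.0936]
orientation: [3.141, 0.0, 2.848]
force: [-2.8, 1.4, 6.4]
width: 0.0113
```

Request:
servo_tool([
  {"ax": 0, "ay": 0, "az": 0, "dx": 0, "dy": 0, "dz": 0.0005, "gripper": -1},
])

```text
clock: 12.65
ee_pos: [0.4634, 0.0191, 0.0933]
orientation: [3.142, 0.001, 2.848]
force: [-2.9, 1.1, 8.5]
width: 0.0108
```

Request:
servo_tool([
  {"ax": 0, "ay": 0, "az": 0, "dx": 0, "dy": 0, "dz": 0.0003, "gripper": -1},
])

```text
clock: 12.75
ee_pos: [0.4634, 0.0192, 0.0931]
orientation: [3.141, 0.001, 2.848]
force: [-3.7, 2.0, 8.5]
width: 0.0112
```

Request:
servo_tool([
  {"ax": 0, "ay": 0, "az": 0, "dx": 0, "dy": 0, "dz": -0.008, "gripper": -1},
  {"ax": 0, "ay": 0, "az": 0, "dx": 0, "dy": -0.021, "dz": 0, "gripper": -1},
  {"ax": 0, "ay": 0, "az": 0, "dx": 0, "dy": -0.021, "dz": 0, "gripper": -1},
  {"ax": 0, "ay": 0, "az": 0, "dx": 0, "dy": 0, "dz": 0.005, "gripper": -1},
  {"ax": 0, "ay": 0, "az": 0, "dx": 0, "dy": 0, "dz": 0, "gripper": -1},
  {"ax": 0, "ay": 0, "az": 0, "dx": 0, "dy": 0, "dz": 0.0005, "gripper": -1},
  {"ax": 0, "ay": 0, "az": 0, "dx": 0, "dy": 0, "dz": 0.0005, "gripper": -1},
  {"ax": 0, "ay": 0, "az": 0, "dx": 0, "dy": 0, "dz": 0.0005, "gripper": -1},
])

```text
clock: 13.55
ee_pos: [0.4513, -0.0207, 0.0941]
orientation: [-3.142, 0.0, 2.849]
force: [-0.6, -0.5, 0.4]
width: 0.0109
```

Request:
servo_tool([
  {"ax": 0, "ay": 0, "az": 0, "dx": 0, "dy": 0, "dz": 0.0005, "gripper": -1},
  {"ax": 0, "ay": 0, "az": 0, "dx": 0, "dy": 0, "dz": 0.0005, "gripper": -1},
])

```text
clock: 13.75
ee_pos: [0.4513, -0.021, 0.0932]
orientation: [-3.141, 0.001, 2.848]
force: [-1.8, -0.3, 2.5]
width: 0.0114
```

Request:
servo_tool([
  {"ax": 0, "ay": 0, "az": 0, "dx": 0, "dy": 0, "dz": 0.0005, "gripper": -1},
])

```text
clock: 13.85
ee_pos: [0.4513, -0.0211, 0.0928]
orientation: [-3.142, 0.001, 2.848]
force: [-1.0, 0.8, 4.3]
width: 0.011
```

Request:
servo_tool([
  {"ax": 0, "ay": 0, "az": 0, "dx": 0, "dy": 0, "dz": 0.0005, "gripper": -1},
])

```text
clock: 13.95
ee_pos: [0.4512, -0.0211, 0.0924]
orientation: [-3.142, 0.001, 2.848]
force: [-3.4, 0.3, 6.7]
width: 0.0109
```

Request:
servo_tool([
  {"ax": 0, "ay": 0, "az": 0, "dx": 0, "dy": 0, "dz": 0.0005, "gripper": -1},
])

```text
clock: 14.05
ee_pos: [0.4512, -0.0211, 0.0921]
orientation: [-3.141, 0.001, 2.848]
force: [-4.8, 1.1, 10.6]
width: 0.0112
```

Request:
servo_tool([
  {"ax": 0, "ay": 0, "az": 0, "dx": 0, "dy": 0, "dz": 0.0003, "gripper": -1},
])

```text
clock: 14.15
ee_pos: [0.4512, -0.0211, 0.0919]
orientation: [-3.141, 0.001, 2.848]
force: [-4.6, 0.8, 11.7]
width: 0.0112
```

Request:
servo_tool([
  {"ax": 0, "ay": 0, "az": 0, "dx": 0, "dy": 0, "dz": -0.008, "gripper": -1},
  {"ax": 0, "ay": 0, "az": 0, "dx": 0, "dy": 0.021, "dz": 0, "gripper": -1},
  {"ax": 0, "ay": 0, "az": 0, "dx": 0, "dy": 0.021, "dz": 0, "gripper": -1},
  {"ax": 0, "ay": 0, "az": 0, "dx": 0, "dy": 0, "dz": 0.005, "gripper": -1},
  {"ax": 0, "ay": 0, "az": 0, "dx": 0, "dy": 0, "dz": 0, "gripper": -1},
  {"ax": 0, "ay": 0, "az": 0, "dx": 0, "dy": 0, "dz": 0.0005, "gripper": -1},
  {"ax": 0, "ay": 0, "az": 0, "dx": 0, "dy": 0, "dz": 0.0005, "gripper": -1},
  {"ax": 0, "ay": 0, "az": 0, "dx": 0, "dy": 0, "dz": 0.0005, "gripper": -1},
])

```text
clock: 14.95
ee_pos: [0.4633, 0.0187, 0.0929]
orientation: [3.142, 0.0, 2.847]
force: [-1.0, 0.8, 0.8]
width: 0.0112
```

Request:
servo_tool([
  {"ax": 0, "ay": 0, "az": 0, "dx": 0, "dy": 0, "dz": 0.0005, "gripper": -1},
  {"ax": 0, "ay": 0, "az": 0, "dx": 0, "dy": 0, "dz": 0.0005, "gripper": -1},
])

```text
clock: 15.15
ee_pos: [0.4634, 0.019, 0.0919]
orientation: [3.141, 0.001, 2.848]
force: [-2.5, 1.3, 3.3]
width: 0.0112
```

Request:
servo_tool([
  {"ax": 0, "ay": 0, "az": 0, "dx": 0, "dy": 0, "dz": 0.0005, "gripper": -1},
])

```text
clock: 15.25
ee_pos: [0.4634, 0.0191, 0.0915]
orientation: [3.142, 0.001, 2.848]
force: [-1.0, 2.0, 5.9]
width: 0.0107
```

Request:
servo_tool([
  {"ax": 0, "ay": 0, "az": 0, "dx": 0, "dy": 0, "dz": 0.0005, "gripper": -1},
])

```text
clock: 15.35
ee_pos: [0.4633, 0.0191, 0.0911]
orientation: [3.142, 0.001, 2.848]
force: [-2.8, 1.3, 8.2]
width: 0.0107
```

Request:
servo_tool([
  {"ax": 0, "ay": 0, "az": 0, "dx": 0, "dy": 0, "dz": 0.0004, "gripper": -1},
])

```text
clock: 15.45
ee_pos: [0.4633, 0.0192, 0.0909]
orientation: [3.142, 0.001, 2.848]
force: [-4.6, 1.2, 10.4]
width: 0.0109
```

Request:
servo_tool([
  {"ax": 0, "ay": 0, "az": 0, "dx": 0, "dy": 0, "dz": 0.0003, "gripper": -1},
])

```text
clock: 15.55
ee_pos: [0.4634, 0.0192, 0.0908]
orientation: [3.142, 0.001, 2.848]
force: [-3.9, 1.3, 12.6]
width: 0.0113
```

Request:
servo_tool([
  {"ax": 0, "ay": 0, "az": 0, "dx": 0, "dy": 0, "dz": -0.008, "gripper": -1},
  {"ax": 0, "ay": 0, "az": 0, "dx": 0, "dy": -0.021, "dz": 0, "gripper": -1},
  {"ax": 0, "ay": 0, "az": 0, "dx": 0, "dy": -0.021, "dz": 0, "gripper": -1},
  {"ax": 0, "ay": 0, "az": 0, "dx": 0, "dy": 0, "dz": 0.005, "gripper": -1},
  {"ax": 0, "ay": 0, "az": 0, "dx": 0, "dy": 0, "dz": 0, "gripper": -1},
  {"ax": 0, "ay": 0, "az": 0, "dx": 0, "dy": 0, "dz": 0.0005, "gripper": -1},
  {"ax": 0, "ay": 0, "az": 0, "dx": 0, "dy": 0, "dz": 0.0005, "gripper": -1},
  {"ax": 0, "ay": 0, "az": 0, "dx": 0, "dy": 0, "dz": 0.0005, "gripper": -1},
])

```text
clock: 16.35
ee_pos: [0.4513, -0.0207, 0.0917]
orientation: [-3.142, 0.0, 2.848]
force: [-0.8, -0.6, 0.5]
width: 0.0108
```

Request:
servo_tool([
  {"ax": 0, "ay": 0, "az": 0, "dx": 0, "dy": 0, "dz": 0.0005, "gripper": -1},
  {"ax": 0, "ay": 0, "az": 0, "dx": 0, "dy": 0, "dz": 0.0005, "gripper": -1},
])

```text
clock: 16.55
ee_pos: [0.4513, -0.021, 0.0907]
orientation: [-3.142, 0.001, 2.848]
force: [-1.2, -0.2, 3.0]
width: 0.0109
```

Request:
servo_tool([
  {"ax": 0, "ay": 0, "az": 0, "dx": 0, "dy": 0, "dz": 0.0005, "gripper": -1},
])

```text
clock: 16.65
ee_pos: [0.4512, -0.021, 0.0903]
orientation: [-3.142, 0.0, 2.848]
force: [-3.0, -0.0, 6.8]
width: 0.0109
```

Request:
servo_tool([
  {"ax": 0, "ay": 0, "az": 0, "dx": 0, "dy": 0, "dz": 0.0005, "gripper": -1},
])

```text
clock: 16.75
ee_pos: [0.4512, -0.0211, 0.0899]
orientation: [-3.142, 0.001, 2.848]
force: [-4.0, -0.4, 8.6]
width: 0.0112
```

Request:
servo_tool([
  {"ax": 0, "ay": 0, "az": 0, "dx": 0, "dy": 0, "dz": 0.0003, "gripper": -1},
])

```text
clock: 16.85
ee_pos: [0.4512, -0.0211, 0.0898]
orientation: [-3.141, 0.001, 2.848]
force: [-3.8, 0.3, 9.0]
width: 0.0111
```

Request:
servo_tool([
  {"ax": 0, "ay": 0, "az": 0, "dx": 0, "dy": 0, "dz": -0.008, "gripper": -1},
  {"ax": 0, "ay": 0, "az": 0, "dx": 0, "dy": 0.021, "dz": 0, "gripper": -1},
  {"ax": 0, "ay": 0, "az": 0, "dx": 0, "dy": 0.021, "dz": 0, "gripper": -1},
  {"ax": 0, "ay": 0, "az": 0, "dx": 0, "dy": 0, "dz": 0.005, "gripper": -1},
  {"ax": 0, "ay": 0, "az": 0, "dx": 0, "dy": 0, "dz": 0, "gripper": -1},
  {"ax": 0, "ay": 0, "az": 0, "dx": 0, "dy": 0, "dz": 0.0005, "gripper": -1},
  {"ax": 0, "ay": 0, "az": 0, "dx": 0, "dy": 0, "dz": 0.0005, "gripper": -1},
  {"ax": 0, "ay": 0, "az": 0, "dx": 0, "dy": 0, "dz": 0.0005, "gripper": -1},
])

```text
clock: 17.65
ee_pos: [0.4633, 0.0187, 0.0908]
orientation: [-3.142, 0.0, 2.847]
force: [-0.1, 0.9, 0.0]
width: 0.011
```

Request:
servo_tool([
  {"ax": 0, "ay": 0, "az": 0, "dx": 0, "dy": 0, "dz": 0.0005, "gripper": -1},
  {"ax": 0, "ay": 0, "az": 0, "dx": 0, "dy": 0, "dz": 0.0005, "gripper": -1},
])

```text
clock: 17.85
ee_pos: [0.4634, 0.019, 0.0899]
orientation: [3.141, 0.0, 2.848]
force: [-0.6, 0.8, 1.1]
width: 0.011
```

Request:
servo_tool([
  {"ax": 0, "ay": 0, "az": 0, "dx": 0, "dy": 0, "dz": 0.0005, "gripper": -1},
])

```text
clock: 17.95
ee_pos: [0.4633, 0.0191, 0.0893]
orientation: [-3.142, 0.0, 2.848]
force: [-0.5, -0.1, -1.6]
width: 0.0113
```

Force dropped to tare, so the cell probably fell. I'll lift clear and look.

Request:
servo_tool([
  {"ax": 0, "ay": 0, "az": 0, "dx": 0, "dy": 0, "dz": -0.04, "gripper": -1},
  {"ax": 0, "ay": 0, "az": 0, "dx": 0, "dy": 0, "dz": -0.03, "gripper": -1},
  {"ax": 0, "ay": 0, "az": 0, "dx": 0, "dy": -0.045, "dz": 0, "gripper": -1},
  {"ax": 0, "ay": 0, "az": 0, "dx": -0.02, "dy": -0.045, "dz": 0, "gripper": -1},
  {"ax": 0, "ay": 0, "az": 0, "dx": -0.02, "dy": -0.045, "dz": 0, "gripper": -1},
  {"ax": 0, "ay": 0, "az": 0, "dx": -0.02, "dy": -0.045, "dz": 0, "gripper": -1},
  {"ax": 0, "ay": 0, "az": 0, "dx": -0.02, "dy": -0.045, "dz": 0, "gripper": -1},
  {"ax": 0, "ay": 0, "az": 0, "dx": 0, "dy": 0, "dz": 0, "gripper": -1},
])

```text
clock: 18.75
ee_pos: [0.475, -0.2248, 0.1587]
orientation: [-3.14, 0.001, 2.843]
force: [0.7, 0.7, -2.5]
width: 0.0109
```

Run:
```python
from h import *
from bench import r
s,t=r.camera("scene"),r.camera("top")
pickle.dump(s,open("scene4.pkl","wb"));pickle.dump(t,open("top4.pkl","wb"))
q=r.state();print(q["ee_pos"],q["force"])
montage([[(s,208,268,165,217),(s,130,210,160,220)],[(t,215,285,185,240),(t,275,355,170,240)]],"pics/m4.png")
```

```text
[ 0.47423206 -0.21999816  0.15856501] [-0.23395511  0.17482517 -2.74429673]
```

View pics/m4.png

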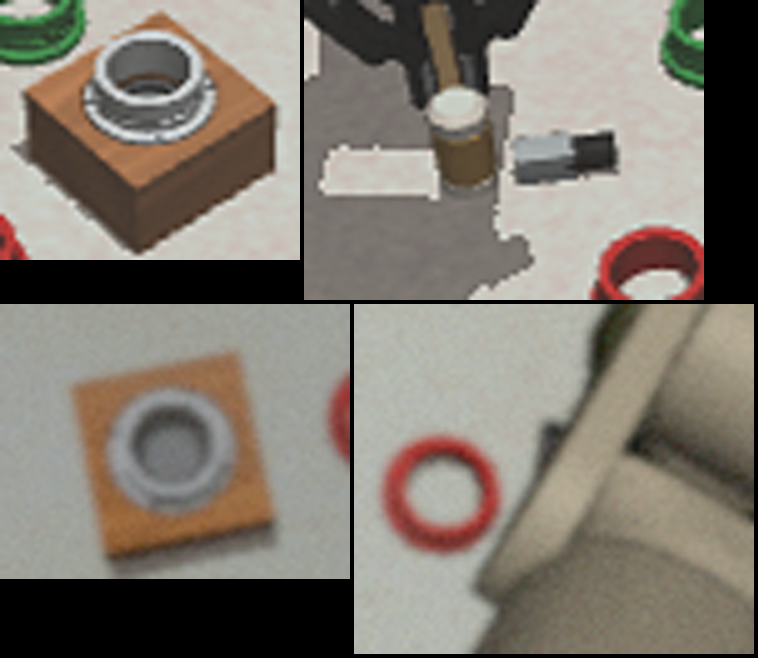

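The cell has dropped and the mount stands empty in the seat. Next I set the mallet down at its original place.

Request:
servo_tool([
  {"ax": 0, "ay": 0, "az": 0, "dx": -0.0448, "dy": -0.0175, "dz": 0, "gripper": -1},
  {"ax": 0, "ay": 0, "az": 0, "dx": 0, "dy": 0, "dz": 0.05, "gripper": -1},
  {"ax": 0, "ay": 0, "az": 0, "dx": 0, "dy": 0, "dz": 0.05, "gripper": -1},
  {"ax": 0, "ay": 0, "az": 0, "dx": 0, "dy": 0, "dz": 0.03, "gripper": -1},
  {"ax": 0, "ay": 0, "az": 0, "dx": 0, "dy": 0, "dz": 0.01, "gripper": -1},
  {"ax": 0, "ay": 0, "az": 0, "dx": 0, "dy": 0, "dz": 0.002, "gripper": -1},
  {"ax": 0, "ay": 0, "az": 0, "dx": 0, "dy": 0, "dz": 0.001, "gripper": -1},
  {"ax": 0, "ay": 0, "az": 0, "dx": 0, "dy": 0, "dz": 0, "gripper": -1},
])

```text
clock: 19.65
ee_pos: [0.5133, -0.2494, 0.0179]
orientation: [-3.14, 0.003, 2.848]
force: [0.2, -0.2, -2.3]
width: 0.0112
```

Request:
servo_tool([
  {"ax": 0, "ay": 0, "az": 0, "dx": 0, "dy": 0, "dz": 0.003, "gripper": -1},
  {"ax": 0, "ay": 0, "az": 0, "dx": 0, "dy": 0, "dz": 0.002, "gripper": -1},
  {"ax": 0, "ay": 0, "az": 0, "dx": 0, "dy": 0, "dz": 0.001, "gripper": -1},
  {"ax": 0, "ay": 0, "az": 0, "dx": 0, "dy": 0, "dz": 0, "gripper": -1},
])

```text
clock: 20.05
ee_pos: [0.5126, -0.2492, 0.0106]
orientation: [-3.141, 0.001, 2.848]
force: [-1.1, 0.8, 1.2]
width: 0.0111
```

Request:
servo_tool([
  {"ax": 0, "ay": 0, "az": 0, "dx": 0, "dy": 0, "dz": 0.0005, "gripper": -1},
  {"ax": 0, "ay": 0, "az": 0, "dx": 0, "dy": 0, "dz": 0.0005, "gripper": -1},
  {"ax": 0, "ay": 0, "az": 0, "dx": 0, "dy": 0, "dz": 0, "gripper": -1},
])

```text
clock: 20.35
ee_pos: [0.5128, -0.2494, 0.0102]
orientation: [-3.141, 0.001, 2.848]
force: [-2.7, 1.3, 6.9]
width: 0.0107
```

Request:
servo_tool([
  {"ax": 0, "ay": 0, "az": 0, "dx": 0, "dy": 0, "dz": -0.0006, "gripper": -1},
  {"ax": 0, "ay": 0, "az": 0, "dx": 0, "dy": 0, "dz": 0, "gripper": -0.4},
  {"ax": 0, "ay": 0, "az": 0, "dx": 0, "dy": 0, "dz": 0, "gripper": 0},
  {"ax": 0, "ay": 0, "az": 0, "dx": 0, "dy": 0, "dz": 0, "gripper": 0},
  {"ax": 0, "ay": 0, "az": 0, "dx": 0, "dy": 0, "dz": 0, "gripper": 0},
  {"ax": 0, "ay": 0, "az": 0, "dx": 0, "dy": 0, "dz": -0.01, "gripper": 0},
  {"ax": 0, "ay": 0, "az": 0, "dx": 0, "dy": 0, "dz": -0.03, "gripper": 0},
  {"ax": 0, "ay": 0, "az": 0, "dx": 0, "dy": 0, "dz": -0.05, "gripper": 0},
])

```text
clock: 21.15
ee_pos: [0.5113, -0.2483, 0.0992]
orientation: [3.14, -0.005, 2.848]
force: [0.8, -1.2, 1.2]
width: 0.0427
```

Request:
servo_tool([
  {"ax": 0, "ay": 0, "az": 0, "dx": 0, "dy": 0, "dz": -0.05, "gripper": 1},
  {"ax": 0, "ay": 0, "az": 0, "dx": 0.02, "dy": 0.04, "dz": 0, "gripper": 1},
  {"ax": 0, "ay": 0, "az": 0, "dx": 0.02, "dy": 0.04, "dz": 0, "gripper": 1},
  {"ax": 0, "ay": 0, "az": 0, "dx": 0, "dy": 0, "dz": 0, "gripper": 1},
])

```text
clock: 21.55
ee_pos: [0.4961, -0.1567, 0.151]
orientation: [3.141, -0.0, 2.851]
force: [-0.5, -0.3, -1.2]
width: 0.0854
```

Request:
servo_tool([
  {"ax": 0, "ay": 0, "az": 0, "dx": 0.0108, "dy": 0.0459, "dz": 0, "gripper": 1},
  {"ax": 0, "ay": 0, "az": 0, "dx": 0.0108, "dy": 0.0459, "dz": 0, "gripper": 1},
  {"ax": 0, "ay": 0, "az": 0, "dx": 0.0108, "dy": 0.0459, "dz": 0, "gripper": 1},
  {"ax": 0, "ay": 0, "az": 0, "dx": 0, "dy": 0, "dz": 0.04, "gripper": 1},
  {"ax": 0, "ay": 0, "az": 0, "dx": 0, "dy": 0, "dz": 0.03, "gripper": 1},
  {"ax": 0, "ay": 0, "az": 0, "dx": 0, "dy": 0, "dz": 0, "gripper": 1},
  {"ax": 0, "ay": 0, "az": 0, "dx": 0, "dy": 0, "dz": 0, "gripper": 1},
], newtons=40)

```text
clock: 22.25
ee_pos: [0.5068, -0.0203, 0.0807]
orientation: [-3.142, 0.0, 2.847]
force: [-0.4, 0.6, 0.2]
width: 0.0854
```

Run:
```python
from h import *
from bench import r
s=r.camera("scene");q=r.state();p=q["ee_pos"];print(p,q["orientation"],q["force"],q["joint_pos"][[0,5]])
x0,y0,S=200,145,9
im=cv2.resize(s["frame"][y0:y0+65,x0:x0+80,::-1],None,fx=S,fy=S,interpolation=cv2.INTER_CUBIC)
y=q["orientation"][2];n=np.array([np.sin(y),-np.cos(y),0])
up=np.array([0,0,.013])
for P in(p,p+up+.0425*n,p+up-.0425*n):
    u=((proj(s,P)[0]-[x0,y0]+.5)*S-.5).astype(int);cv2.drawMarker(im,tuple(map(int,u)),(255,0,255),0,14,2)
cv2.imwrite("pics/g1.png",im)
```

```text
[ 0.50716892 -0.02045168  0.08130136] [-3.14158207e+00  2.20849690e-03  2.84720222e+00] [-0.13357206 -0.89478434  0.25393772] [-0.27388331 -1.55025552]
```

View pics/g1.png

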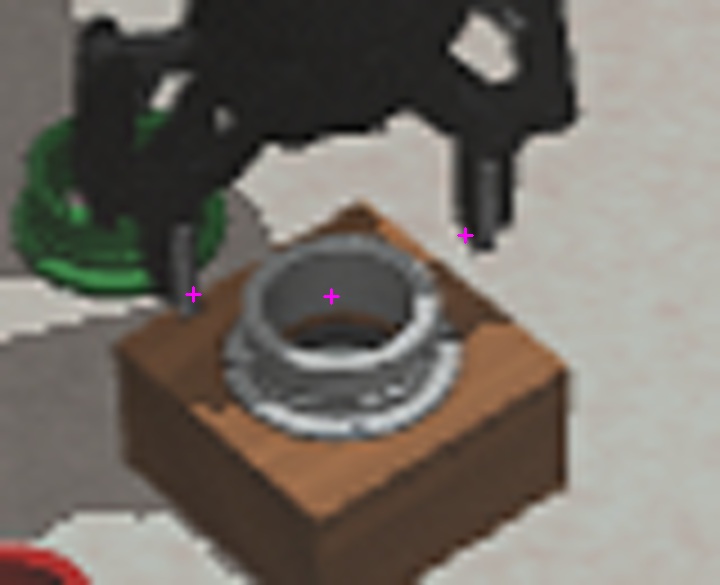

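Request:
servo_tool([
  {"ax": 0, "ay": 0, "az": 0, "dx": 0.0047, "dy": 0.0041, "dz": 0, "gripper": 1},
  {"ax": 0, "ay": 0, "az": 0, "dx": 0, "dy": 0, "dz": 0.015, "gripper": 1},
  {"ax": 0, "ay": 0, "az": 0, "dx": 0, "dy": 0, "dz": 0.012, "gripper": 1},
  {"ax": 0, "ay": 0, "az": 0, "dx": 0, "dy": 0, "dz": 0, "gripper": 1},
  {"ax": 0, "ay": 0, "az": 0, "dx": 0, "dy": 0, "dz": 0, "gripper": 1},
])

```text
clock: 22.8
ee_pos: [0.5033, -0.0146, 0.0538]
orientation: [3.142, 0.001, 2.848]
force: [0.4, -0.0, -0.4]
width: 0.0854
```

Closing.

Request:
servo_tool([
  {"ax": 0, "ay": 0, "az": 0, "dx": 0, "dy": 0, "dz": 0, "gripper": 0.6},
  {"ax": 0, "ay": 0, "az": 0, "dx": 0, "dy": 0, "dz": 0, "gripper": 0.45},
  {"ax": 0, "ay": 0, "az": 0, "dx": 0, "dy": 0, "dz": 0, "gripper": 0.3},
  {"ax": 0, "ay": 0, "az": 0, "dx": 0, "dy": 0, "dz": 0, "gripper": -1},
  {"ax": 0, "ay": 0, "az": 0, "dx": 0, "dy": 0, "dz": 0, "gripper": -1},
  {"ax": 0, "ay": 0, "az": 0, "dx": 0, "dy": 0, "dz": 0, "gripper": -1},
])

```text
clock: 23.4
ee_pos: [0.5032, -0.0149, 0.054]
orientation: [-3.141, 0.002, 2.848]
force: [-3.5, -1.3, 9.3]
width: 0.0592
```

Request:
servo_tool([
  {"ax": 0, "ay": 0, "az": 0, "dx": 0, "dy": 0, "dz": -0.003, "gripper": -1},
  {"ax": 0, "ay": 0, "az": 0, "dx": 0, "dy": 0, "dz": -0.006, "gripper": -1},
  {"ax": 0, "ay": 0, "az": 0, "dx": 0, "dy": 0, "dz": -0.015, "gripper": -1},
  {"ax": 0, "ay": 0, "az": 0, "dx": 0, "dy": 0, "dz": -0.03, "gripper": -1},
  {"ax": 0, "ay": 0, "az": 0, "dx": 0, "dy": 0, "dz": -0.03, "gripper": -1},
  {"ax": 0, "ay": 0, "az": 0, "dx": 0, "dy": 0, "dz": -0.02, "gripper": -1},
  {"ax": 0, "ay": 0, "az": 0, "dx": 0, "dy": 0, "dz": 0, "gripper": -1},
])

```text
clock: 24.1
ee_pos: [0.504, -0.0145, 0.1594]
orientation: [3.141, 0.005, 2.848]
force: [0.2, 0.6, -1.6]
width: 0.0597
```

Request:
servo_tool([
  {"ax": 0, "ay": 0, "az": 0, "dx": 0.0132, "dy": 0.0476, "dz": 0, "gripper": -1},
  {"ax": 0, "ay": 0, "az": 0, "dx": 0.0132, "dy": 0.0476, "dz": 0, "gripper": -1},
  {"ax": 0, "ay": 0, "az": 0, "dx": 0.0132, "dy": 0.0476, "dz": 0, "gripper": -1},
  {"ax": 0, "ay": 0, "az": 0, "dx": 0.0132, "dy": 0.0476, "dz": 0, "gripper": -1},
  {"ax": 0, "ay": 0, "az": 0, "dx": 0.0132, "dy": 0.0476, "dz": 0, "gripper": -1},
  {"ax": 0, "ay": 0, "az": 0, "dx": 0.0132, "dy": 0.0476, "dz": 0, "gripper": -1},
  {"ax": 0, "ay": 0, "az": 0, "dx": 0, "dy": 0, "dz": 0.04, "gripper": -1},
  {"ax": 0, "ay": 0, "az": 0, "dx": 0, "dy": 0, "dz": 0, "gripper": -1},
])

```text
clock: 24.9
ee_pos: [0.5065, 0.2821, 0.1114]
orientation: [-3.135, -0.009, 2.85]
force: [-1.4, -1.9, -1.7]
width: 0.0596
```

Request:
servo_tool([
  {"ax": 0, "ay": 0, "az": 0, "dx": 0, "dy": 0, "dz": 0.04, "gripper": -1},
  {"ax": 0, "ay": 0, "az": 0, "dx": 0, "dy": 0, "dz": 0.04, "gripper": -1},
  {"ax": 0, "ay": 0, "az": 0, "dx": 0, "dy": 0, "dz": 0.01, "gripper": -1},
  {"ax": 0, "ay": 0, "az": 0, "dx": 0, "dy": 0, "dz": 0, "gripper": -1},
  {"ax": 0, "ay": 0, "az": 0, "dx": 0, "dy": 0, "dz": 0, "gripper": -1},
])

```text
clock: 25.4
ee_pos: [0.511, 0.2817, 0.0287]
orientation: [3.14, 0.002, 2.847]
force: [-0.4, 0.2, -2.8]
width: 0.0596
```

Request:
servo_tool([
  {"ax": 0, "ay": 0, "az": 0, "dx": 0, "dy": 0, "dz": 0.01, "gripper": -1},
  {"ax": 0, "ay": 0, "az": 0, "dx": 0, "dy": 0, "dz": 0.005, "gripper": -1},
  {"ax": 0, "ay": 0, "az": 0, "dx": 0, "dy": 0, "dz": 0.001, "gripper": -1},
  {"ax": 0, "ay": 0, "az": 0, "dx": 0, "dy": 0, "dz": 0.001, "gripper": -1},
  {"ax": 0, "ay": 0, "az": 0, "dx": 0, "dy": 0, "dz": 0, "gripper": -1},
])

```text
clock: 25.9
ee_pos: [0.5098, 0.2818, 0.0102]
orientation: [3.142, 0.0, 2.848]
force: [-1.6, -0.3, 1.6]
width: 0.0596
```

Request:
servo_tool([
  {"ax": 0, "ay": 0, "az": 0, "dx": 0, "dy": 0, "dz": 0.0005, "gripper": -1},
  {"ax": 0, "ay": 0, "az": 0, "dx": 0, "dy": 0, "dz": 0.0005, "gripper": -1},
  {"ax": 0, "ay": 0, "az": 0, "dx": 0, "dy": 0, "dz": 0, "gripper": -1},
])

```text
clock: 26.2
ee_pos: [0.5098, 0.2819, 0.0101]
orientation: [3.141, 0.001, 2.848]
force: [-4.8, -0.9, 11.4]
width: 0.0596
```

Request:
servo_tool([
  {"ax": 0, "ay": 0, "az": 0, "dx": 0, "dy": 0, "dz": -0.001, "gripper": -1},
  {"ax": 0, "ay": 0, "az": 0, "dx": 0, "dy": 0, "dz": 0, "gripper": 0.6},
  {"ax": 0, "ay": 0, "az": 0, "dx": 0, "dy": 0, "dz": 0, "gripper": 0.8},
  {"ax": 0, "ay": 0, "az": 0, "dx": 0, "dy": 0, "dz": 0, "gripper": 1},
  {"ax": 0, "ay": 0, "az": 0, "dx": 0, "dy": 0, "dz": 0, "gripper": 1},
  {"ax": 0, "ay": 0, "az": 0, "dx": 0, "dy": 0, "dz": -0.015, "gripper": 1},
  {"ax": 0, "ay": 0, "az": 0, "dx": 0, "dy": 0, "dz": -0.04, "gripper": 1},
  {"ax": 0, "ay": 0, "az": 0, "dx": 0, "dy": 0, "dz": -0.05, "gripper": 1},
])

```text
clock: 27.0
ee_pos: [0.5089, 0.2814, 0.1145]
orientation: [-3.139, -0.004, 2.848]
force: [0.8, -0.1, -0.2]
width: 0.0853
```

Request:
servo_tool([
  {"ax": 0, "ay": 0, "az": 0, "dx": 0, "dy": 0, "dz": -0.05, "gripper": 1},
  {"ax": 0, "ay": 0, "az": 0, "dx": 0, "dy": 0, "dz": -0.05, "gripper": 1},
  {"ax": 0, "ay": 0, "az": 0, "dx": 0.04, "dy": 0, "dz": -0.02, "gripper": 1},
  {"ax": 0, "ay": 0, "az": 0, "dx": 0.045, "dy": 0.01, "dz": 0, "gripper": 1},
  {"ax": 0, "ay": 0, "az": 0, "dx": 0.045, "dy": 0.01, "dz": 0, "gripper": 1},
  {"ax": 0, "ay": 0, "az": 0, "dx": 0.045, "dy": 0.01, "dz": 0, "gripper": 1},
  {"ax": 0, "ay": 0, "az": 0, "dx": 0, "dy": 0, "dz": 0, "gripper": 1},
  {"ax": 0, "ay": 0, "az": 0, "dx": 0, "dy": 0, "dz": 0, "gripper": 1},
])

```text
clock: 27.8
ee_pos: [0.3505, 0.3616, 0.2351]
orientation: [3.141, 0.001, 2.85]
force: [0.2, 0.0, 0.2]
width: 0.0856
```

Run:
```python
from h import *
from bench import r
s,t=r.camera("scene"),r.camera("top");q=r.state();print(q["ee_pos"],q["force"],q["clock"])
montage([[(s,150,184,202,256),(s,208,268,165,217),(s,290,350,138,178)],[(t,318,340,180,235),(t,225,275,190,240),(t,125,175,200,250)]],"pics/end.png")
```

```text
[0.35183107 0.36090477 0.23477104] [ 0.12616638 -1.13654263 -0.30152187] 27.9
```

View pics/end.png

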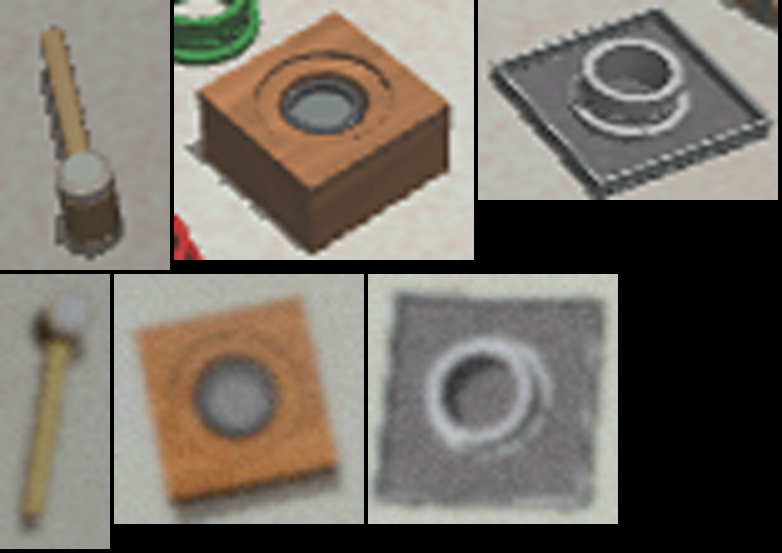

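All as asked: the mallet stands on the bench, the cell sits in the block hole, and the mount is flat in the tray.

```bash
python3 -c "
from bench import r
print(r.job_done())"
```

```text
the job is handed in; nothing more can be done
None
```

The job is done and handed in at about 28 s of the 72 s allowed.

- **Cell:** Nine alternating taps on opposite sides of the metal rim drove it out. It dropped during the ninth tap and lies level in the block's hole. I checked this in both cameras.
- **Tap force:** Reported force mostly stayed at 8.5–12.6 N, about 2 N more with the mallet's weight added back. The first tap went hardest, at 15 N reported, or about 17 N in all. That is close to the 18 N limit but below it as far as the readings show, because force is only read at the end of each move. There was also sideways force at the mallet (up to 7 N on the first tap).
- **Mallet:** It stands on its face on the bench, within a few millimetres of where it started.
- **Mount:** It lies flat, flange down, near the middle of the tray. Gripping it read 9 N and setting it down read 11 N.
- **Last check:** The final pictures showed the mallet, block and tray as described, with the gripper open and well clear. They were cropped to those three, so I did not look at the other bench items again.
- **Disagreement:** Heights measured from the two cameras came out 3–7 mm lower than the text for the block, cell, tray and mallet head. I used the text's heights for these, then corrected the mount grasp from a close-up picture.

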